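# Hang the hammer back on the lockable rack

## Task

Slide the red lock bar of the blue tool rack fully open, then take the orange-gripped hammer that is parked in the slack jaws of the yellow vise and hang it in the one empty fork of the rack, between its neighbours: head resting level across both prongs behind their upturned tips, handle hanging down between them. Lower it on rather than dropping it, let go, and then slide the lock bar fully shut again. Do not knock or shift the other hanging tools, and leave the tin on the bench alone.

Things in the scene. Friction and masses are not known exactly. Their poses are not given: they have to be found in the camera images.
- hammer: the hammer to hang: steel head, pale handle with orange lower sleeve, 0.5 kg. Origin on the handle's axis at the head's underside; z up the handle. Head along y: 90 mm long (45 each way), 26 thick in x, 28 high. Handle 22 mm in diameter (lowest 70 mm: 25), reaching 155 mm below the origin. Starts hanging head up in the vise, head across the jaw tops. Either end may point either way on the rack
- vise: fixed yellow vise; origin on the bench under the middle of the 34 mm jaw gap; x across the gap, y along the jaws. Jaws 120 mm wide, tops 190 mm high. The hammer's handle hangs in the gap 37 to 44 mm towards -y, its head along x. The gap is open at the top and at the -y end (facing the robot); a 36 mm wide beam crosses its middle. Screw with 200 mm high bar reaches 175 mm to -x, body 90 mm to +x
- rack: fixed blue rack: beam along y, 440 mm wide, top 200 mm high; origin on the bench under its middle. Four forks at y = -156, -52, 52, 156 mm point to -x (open side, facing the robot). Each: two 10 mm prongs, 34 mm clear between them, tops 200 mm high, reaching to x = -126 mm; the last 11 mm turn up 8 mm. Tools hang with the handle at x = -70 mm
- free_seat (a point): point midway between the prongs of the empty fork (always one of the two inner ones), level with their tops, 200 mm above the bench, 70 mm in front of the beam's middle. A properly hung hammer has its origin here. Axes as the rack's: x into the fork, away from the robot; y along the rack. A yellow plate on the beam behind it marks the fork
- lock_bar (a joint): red lock bar, m: 0 shut (starts at 0 to 0.008), 0.040 fully open (stop). Slides towards the rack's -y to open, +y to shut, 2 N friction, stays where left. Its L-shaped arms, 170 to 182 mm high, under the prongs, close the fork mouths 101 to 109 mm in front of the beam's middle, just in front of the handles, when shut; open, they lie beside the mouths
- bar_knob (a point): centre of the top of the lock bar's black upright knob, 22 mm in diameter, 55 mm high, top 237 mm above the bench; moves with the bar. It stands 85 mm in front of the rack beam's middle, beyond the -y end of the rack; can be pinched or pushed
- mallet: bystander hanging on the rack: black rubber mallet, head 90 mm along y, 46 mm thick, 40 mm high; handle 22 mm in diameter, 155 mm long. Origin at the head's underside on the handle axis
- soft_hammer: bystander hanging on the rack: hammer with red and yellow plastic faces, head 90 mm along y, 26 mm thick, 28 mm high; handle and origin as the mallet's
- copper_hammer: bystander hanging on the rack: copper-headed hammer, sizes and origin as the soft hammer's. Heads in adjacent forks are about 14 mm apart
- tin: bystander: green tin with a steel lid standing on the bench, 60 mm in diameter, 60 mm high; origin at the centre of its underside
Not all that is in view belongs to the job. What is shaped like the hammer but green is not meant.

How it is judged:
By the outcome, as a careful person would: the job done as asked, in the order asked, and still so for the second after the job is handed in, with the robot touching nothing.
It also fails if it takes over 72 s, if anything falls off the work surface, if the arm or the gripper's body presses on something with over 40 N, if the wrist force passes 120 N, or if a joint passes its speed limit or range.

## Robot

A 6-joint arm with a two-finger parallel gripper is mounted at the origin on the work surface. World frame = base frame: x ahead of the robot, y to its left, z up, the work surface at z = 0. Lengths are in m, angles in degrees, forces in N, time in s.
With the tool pointing down it reaches from about 0.3 to 0.75 m from the base axis. Payload 8.5 kg.
Tool frame: the origin (TCP) lies midway between the tips of the shut fingers; the grasp point (between the pads) lies 19 mm behind it; z points along the fingers, y is the direction in which the jaws open and shut (so a half turn about z gives the same grasp; the last joint's range is limited). The gripper opens to 85 mm and grips with 20 to 120 N. Pads are 22 mm wide; open, the fingers measure 114 mm over their backs; the gripper's body (76 mm by 85 mm) begins 54 mm behind the grasp point. The pads swing forward as they close: fully open they stand 13 mm farther back than shut.
Start: joints at [54.7, 21.807, 74.336, -0, 83.858, -12.336], TCP at [0.215, 0.506, 0.195] pointing down, gripper open.
Joint ranges: [-178.18, 178.18], [-50.72, 133.34], [12.68, 142.11], [-81.47, 261.47], [9.98, 163.14], [-165.26, 165.26]. Speed limits (degrees/s): [136.94, 136.94, 180, 180, 180, 180].

## Interface

Orientations are given as a 3x3 rotation matrix whose columns are the frame's x, y, z axes.
In Python, from rig import env gives the robot as it stands.
- The arm moves only by the shell command python3 -m inch 'ROWS' [FORCE]. ROWS is text: rows parted by semicolons, each of 5 numbers parted by spaces: the finger opening in mm, from 0 to 85.4, then the shift along the tool's x, y, z in mm, then the turn about the tool's z in degrees. In form: jaw dx dy dz turn; .... A call has 1 to 10 rows; each row is the pose to reach, as a shift and turn from the pose commanded when the call began, along the tool's axes at that moment; what a row does not reach only later rows make up. A row lasts 1/8 s, in which the tool goes at most 62.5 mm and 10.7 degrees, less where a joint would pass 70% of its speed; a pose out of reach is approached as far as the arm can. A call with a gripper value outside its range is refused whole. The fingers move at their own pace and stop on an object; FORCE is the grip in N (left out, the last holds). Time passes only in rows, so rows that repeat a pose let the fingers close. It gives the time, the measured TCP pose, the force and the opening at its end, in the units of the state.
- env.observe(): the state, without advancing time (a new reading comes with each control period).
- env.get_image(name): name is "side" or "top" or "wrist"; returns a dict with "color" (400x640x3 uint8, blue, green, red), "range_z" (400x640 float32, m along the optical axis (not along the pixel's ray), 0 where there is no reading), "fov_y" (degrees; the focal length in pixels is half the picture's height over the tangent of half this angle, whatever the lens; pixels are square), "cx", "cy" (the principal point, pixels), "k1" (the pictures are not rectified: a ray, as slopes to the right and down, at radius r is drawn at 1 + k1 r^2 times it, then the intrinsics apply), "R" (3x3) and "t" (3): a world point X has camera coordinates R X + t. Camera axes: x right, y down, z forward; pixel columns grow to the right and rows downward; lengths in m; the calibration is good to about 2 mm. A picture is of the moment at which its call begins.
- env.close_job(): hands the job in, once; it reports no verdict.
The state is a dict: "time_s": time; "q": joint angles; "qvel": joint speeds; "joint_efforts": joint torques, N m; "position": TCP position; "tool_rot": TCP orientation; "ft_force": force on the tool from outside, world axes, zero at the start; "wrist_torque": the same for the moment, N m; "grip_width": finger opening in m.
Only numpy, scipy, OpenCV 4.12 (cv2) and the standard library are available. Lean on these libraries where they do the work, as an engineer would, in place of code of your own. Each camera call takes 0.05 s, during which the arm holds its last target.

## Working session

There is one attempt and no reset: what is moved stays moved. The work goes in short steps, Python scripts to look and compute and a shell command to move; the robot and the scene stay as the last step left them, time stands still between calls to the robot, and variables do not carry over. Pictures are saved under pics/ and viewed, and the job is handed in when it is done.

```bash
ls; mkdir -p pics; python3 - <<'E'
from rig import env
import cv2
s=env.observe(); print({k:s[k] for k in('time_s','q','position','tool_rot','ft_force','grip_width')})
for n in('side','top','wrist'):
    im=env.get_image(n); cv2.imwrite(f'pics/{n}0.png',im['color']); print(n,im['fov_y'],im['cx'],im['cy'],im['k1'],im['R'],im['t'])
    import pickle; pickle.dump(im,open(f'{n}0.pkl','wb'))
E
```

```text
pics
{'time_s': 0.0, 'q': array([ 5.47009102e+01,  2.18414345e+01,  7.43862456e+01, -3.99076948e-04,
        8.38580551e+01, -1.23363137e+01]), 'position': array([0.21437134, 0.50611601, 0.19389888]), 'tool_rot': array([[-9.20758667e-01,  3.90131694e-01, -8.59012567e-04],
       [ 3.90132514e-01,  9.20757905e-01, -1.22525240e-03],
       [ 3.12932817e-04, -1.46329050e-03, -9.99998880e-01]]), 'ft_force': array([ 0.10405895, -0.028517  , -0.16059068]), 'grip_width': 0.08552507737146586}
side 43.070020467644504 317.54227311010777 197.37521481561697 0.023461947195384376 [[-0.98414213 -0.17659813  0.01665411]
 [-0.1476587   0.76358966 -0.62859187]
 [ 0.09829124 -0.62108287 -0.77755701]] [0.51784445 0.10643421 1.403731  ]
top 43.773094371817095 319.4136112878668 198.66289290356198 -0.06182795084631057 [[ 8.68445400e-04 -9.99969055e-01  7.81891563e-03]
 [-9.84441126e-01 -2.22879052e-03 -1.75700602e-01]
 [ 1.75712592e-01 -7.54467573e-03 -9.84412598e-01]] [0.0906739  0.52307595 1.28716237]
wrist 59.37019785249712 318.7933065247956 197.34113789630345 0.010875424704030714 [[ 0.38972814  0.92092821 -0.0017931 ]
 [ 0.88302521 -0.37313368  0.28467126]
 [ 0.26149273 -0.11252775 -0.95862352]] [-0.549891   -0.03613353  0.38128209]
```

View pics/side0.png

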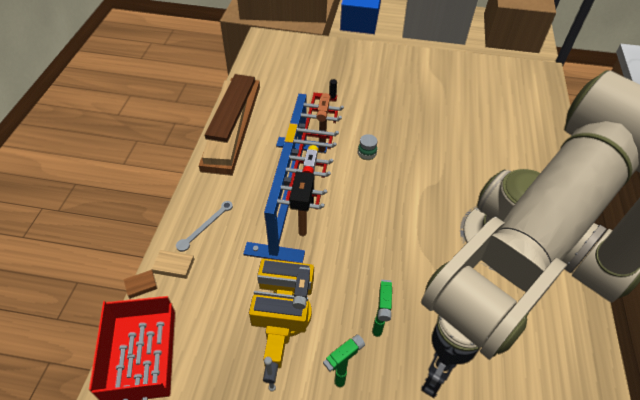

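View pics/top0.png

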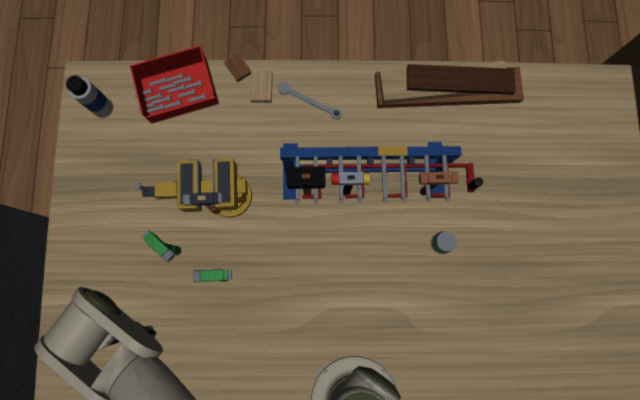

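View pics/wrist0.png

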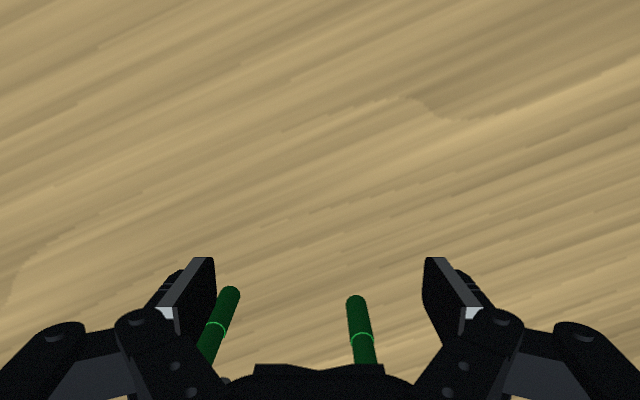

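Seen in the top view: the vise with a steel-headed hammer at about (203,198), two green look-alikes at (160,245) and (212,275), the yellow plate at (393,151) marking the empty fork at about (395,180), the knob at (476,183) and the tin at (445,242). I'll enlarge and measure these.

```bash
cat > h.py <<'E'
import numpy as np,cv2,pickle
def f(im): return 200/np.tan(np.radians(im['fov_y']/2))
def K(im): F=f(im); return np.array([[F,0,im['cx']],[0,F,im['cy']],[0,0,1]])
def rays(im,uv):
    # distorted slopes = s*(1+k1 r^2)
    p=cv2.undistortPoints(np.asarray(uv,float).reshape(-1,1,2),K(im),np.array([im['k1'],0,0,0,0])).reshape(-1,2)
    return np.c_[p,np.ones(len(p))]
def onplane(im,uv,z):
    d=rays(im,uv)@im['R']; c=-im['R'].T@im['t']
    return c+d*((z-c[2])/d[:,2])[:,None]
def bydepth(im,uv):
    uv=np.asarray(uv).reshape(-1,2); r=rays(im,uv); Z=im['range_z'][uv[:,1].astype(int),uv[:,0].astype(int)]
    return (r*Z[:,None]-im['t'])@im['R']
def cloud(im):
    v,u=np.mgrid[0:400,0:640]; return bydepth(im,np.c_[u.ravel(),v.ravel()]).reshape(400,640,3)
def proj(im,X):
    r=(im['R']@np.asarray(X,float).reshape(-1,3).T).T+im['t']; s=r[:,:2]/r[:,2:]; s=s*(1+im['k1']*(s**2).sum(1))[:,None]
    return s*f(im)+[im['cx'],im['cy']]
def crop(im,x0,y0,x1,y1,s,name):
    cv2.imwrite(name,cv2.resize(im['color'][y0:y1,x0:x1],None,fx=s,fy=s,interpolation=cv2.INTER_CUBIC))
def load(n): return pickle.load(open(n+'.pkl','rb'))
def snap(n,tag):
    from rig import env
    im=env.get_image(n); pickle.dump(im,open(f'{n}{tag}.pkl','wb')); return im
E
python3 - <<'E'
from h import *
t=load('top0'); s=load('side0')
crop(t,265,130,495,220,3.4,'pics/rack_t.png'); crop(t,125,140,285,300,3.7,'pics/vise_t.png')
crop(s,230,70,400,400,1.8,'pics/side_c.png')
C=cloud(t)
bgr=t['color'].astype(int);hsv=cv2.cvtColor(t['color'],cv2.COLOR_BGR2HSV)
ok=(t['range_z']>0)&np.isfinite(C).all(-1)
def st(name,m):
    m=m&ok; P=C[m]; print(name,len(P),np.median(P,0).round(4),'min',np.percentile(P,2,axis=0).round(4),'max',np.percentile(P,98,axis=0).round(4))
    return P
reg=lambda x0,y0,x1,y1:(np.mgrid[0:400,0:640][1]>=x0)&(np.mgrid[0:400,0:640][1]<x1)&(np.mgrid[0:400,0:640][0]>=y0)&(np.mgrid[0:400,0:640][0]<y1)
z=C[...,2]
st('bench',reg(500,250,600,300))
st('hammerhead',reg(175,180,245,215)&(z>0.208))
B=st('bluebeam',reg(275,140,470,205)&(hsv[...,0]>100)&(hsv[...,0]<125)&(hsv[...,1]>120)&(z>0.19)&(z<0.21))
st('knob',reg(462,165,495,200)&(z>0.222))
st('tin',reg(425,225,465,260)&(z>0.05))
for n,x in(('mallet',(280,160,328,195)),('soft',(330,165,373,190)),('copper',(416,165,462,190))): st(n,reg(*x)&(z>0.215))
st('plate',reg(370,140,420,165)&(hsv[...,0]>18)&(hsv[...,0]<32)&(hsv[...,1]>150))
st('green1',reg(135,225,185,265)&(hsv[...,0]>40)&(hsv[...,0]<80)&(z>.05));st('green2',reg(185,260,240,290)&(hsv[...,0]>40)&(hsv[...,0]<80)&(z>.05))
E
```

```text
bench 4984 [ 3.204e-01 -5.410e-01  5.000e-04] min [ 0.2558 -0.6786 -0.005 ] max [ 0.3864 -0.4065  0.0062]
hammerhead 407 [0.4935 0.3677 0.2165] min [0.4812 0.328  0.2092] max [0.5076 0.4106 0.2213]
bluebeam 1402 [0.6107 0.0093 0.1996] min [ 0.5988 -0.2411  0.192 ] max [0.6235 0.1802 0.2046]
knob 87 [ 0.5305 -0.2734  0.2358] min [ 0.521  -0.2857  0.223 ] max [ 0.5414 -0.2659  0.2423]
tin 332 [ 0.4082 -0.2395  0.0599] min [ 0.3847 -0.264   0.0528] max [ 0.4319 -0.2153  0.0653]
mallet 816 [0.5394 0.1239 0.2394] min [0.5191 0.0824 0.2203] max [0.5645 0.1675 0.244 ]
soft 441 [0.5398 0.0213 0.2269] min [ 0.529  -0.0225  0.2173] max [0.5538 0.0635 0.2322]
copper 431 [ 0.5425 -0.1867  0.2267] min [ 0.5306 -0.2301  0.2169] max [ 0.5564 -0.1444  0.2324]
plate 215 [ 0.6127 -0.082   0.2031] min [ 0.6037 -0.1135  0.199 ] max [ 0.6226 -0.0506  0.2079]
green1 388 [0.3886 0.4767 0.1811] min [0.3642 0.447  0.0591] max [0.4154 0.5106 0.1863]
green2 321 [0.3165 0.3416 0.1818] min [0.3048 0.31   0.1743] max [0.3283 0.3753 0.1869]
```

View pics/rack_t.png

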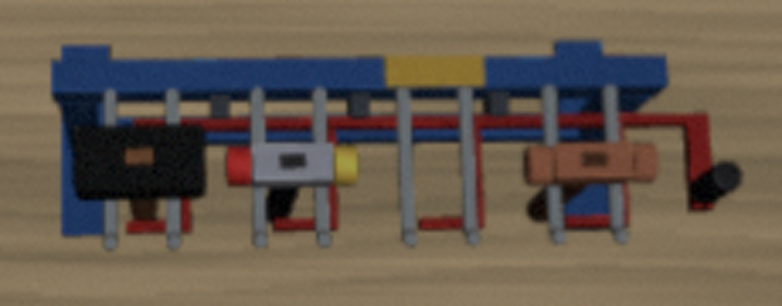

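View pics/vise_t.png

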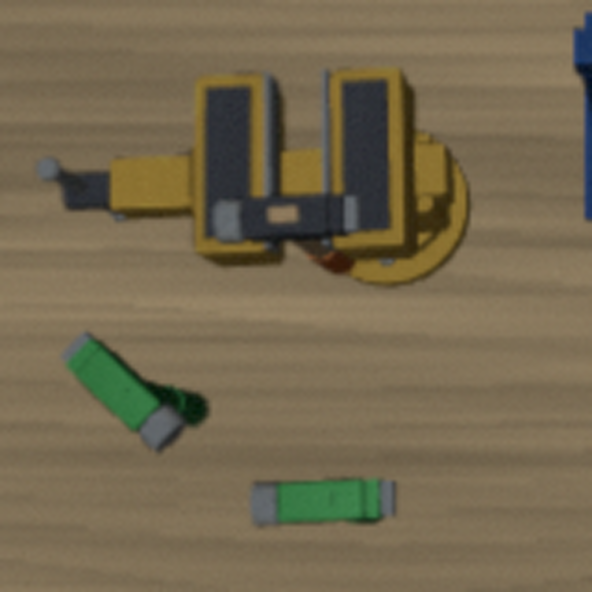

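View pics/side_c.png

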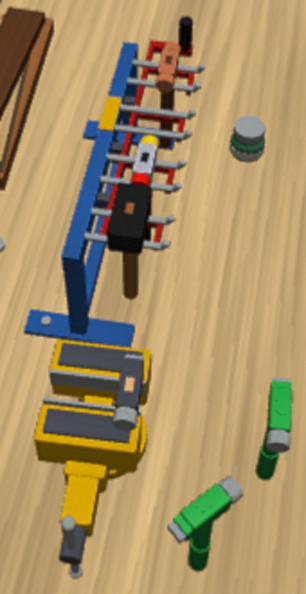

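```bash
python3 - <<'E'
from h import *
t=load('top0');C=cloud(t);hsv=cv2.cvtColor(t['color'],cv2.COLOR_BGR2HSV);z=C[...,2]
V,U=np.mgrid[0:400,0:640]
def rect(name,m,zz):
    m=m.astype(np.uint8); n,l,st,_=cv2.connectedComponentsWithStats(m); i=1+np.argmax(st[1:,4]); v,u=np.where(l==i)
    P=onplane(t,np.c_[u,v],zz)[:,:2]; r=cv2.minAreaRect((P*1000).astype(np.float32)); print(name,len(P),np.round(r[0],1),np.round(r[1],1),round(r[2],2),'mean',P.mean(0).round(4)); return P
reg=lambda a,b,c,d:(U>=a)&(U<c)&(V>=b)&(V<d)
rect('head',reg(175,180,245,215)&(z>.209),.218)
P=rect('beam',reg(275,140,470,165)&(z>.192)&(z<.21),.2)
i=(P[:,1]>-.2)&(P[:,1]<.15); 
b=np.round(P[i,1],2); ys=np.unique(b); mid=[(P[i][b==y][:,0].min()+P[i][b==y][:,0].max())/2 for y in ys]; print('beamfit',np.polyfit(ys,mid,1),'deg',np.degrees(np.polyfit(ys,mid,1)[0]))
rect('copper',reg(416,165,462,190)&(z>.215),.228);rect('soft',reg(330,165,373,190)&(z>.215),.228);rect('mallet',reg(280,160,328,195)&(z>.22),.24)
rect('knob',reg(462,165,495,200)&(z>.225),.237)
# prong profile: rows across forks at x
g=t['color'].astype(int)
for v in (178,185,190,196):
    m=(hsv[v,:,1]<60)&(hsv[v,:,2]>100)
    us=np.where(m[370:420])[0]+370; print(v,us, onplane(t,[[u,v] for u in us],.2)[:,1].round(4))
# wood spot on vise hammer
print('spot',onplane(t,[[201.5,197.5]],.218))
E
```

```text
head 399 [493.7 366.7] [26.9 88.8] 3.04 mean [0.4935 0.3691]
beam 2122 [602.4 -31.2] [ 45.  437.7] 0.34 mean [ 0.609  -0.0291]
beamfit [-0.02004177  0.60776858] deg -1.148308885075032
copper 434 [ 542.5 -186.5] [28.7 90.4] 0.25 mean [ 0.5422 -0.1861]
soft 444 [541.6  20.6] [30.4 87.2] 1.74 mean [0.5402 0.0208]
mallet 804 [540.1 125.1] [49.5 89.9] 0.16 mean [0.5401 0.1245]
knob 84 [ 529.6 -274.8] [21.1 24.2] 43.3 mean [ 0.5301 -0.2745]
178 [383 384 385 386 402 403 404] [-0.059  -0.0614 -0.0638 -0.0662 -0.1046 -0.107  -0.1094]
185 [383 384 385 386 402 403] [-0.0586 -0.061  -0.0634 -0.0658 -0.1041 -0.1065]
190 [384 385 386 402 403] [-0.0608 -0.0631 -0.0655 -0.1037 -0.1061]
196 [384 385 386 403] [-0.0604 -0.0628 -0.0652 -0.1057]
spot [[0.49435646 0.3677252  0.218     ]]
```

The only hammer with orange on its handle is the one in the vise, with its head at top px (201,198) and the orange sleeve visible at about (215,210). The two at (160,245) and (212,275) are green decoys. The empty fork is at y ≈ -0.083, and the knob is at (0.530,-0.2745). The knob comes first.

```bash
python3 -m inch '85 0 0 -50 0; 85 -42 -42 -85 8; 85 -84 -84 -85 16; 85 -126 -126 -85 24; 85 -168 -168 -85 32; 85 -210 -210 -85 40; 85 -252 -252 -85 48; 85 -294 -294 -85 56; 85 -336 -336 -85 64; 85 -378 -378 -85 66.5' 30
```

```text
time_s: 1.4
position: [0.4154, 0.0089, 0.2795]
tool_rot: [[-0.007, 1.0, 0.0], [1.0, 0.007, 0.0], [0.0, 0.0, -1.0]]
ft_force: [1.4, 0.7, -0.1]
grip_width: 0.0851
```

```bash
python3 -m inch '85 -57 0 0 0; 85 -114 10 0 0; 85 -171 30 0 0; 85 -228 50 0 0; 85 -270 55 0 0; 85 -284 55 0 0;85 -284 55 0 0;85 -284 55 0 0'
python3 - <<'E'
from h import *
w=snap('wrist',1); cv2.imwrite('pics/w1.png',w['color']);t=snap('top',1);crop(t,350,130,510,230,5,'pics/t1.png')
E
```

```text
time_s: 2.4
position: [0.4728, -0.2713, 0.2799]
tool_rot: [[-0.01, 1.0, 0.0], [1.0, 0.01, 0.0], [0.0, 0.0, -1.0]]
ft_force: [0.4, 1.0, 0.1]
grip_width: 0.0851
```

View pics/w1.png

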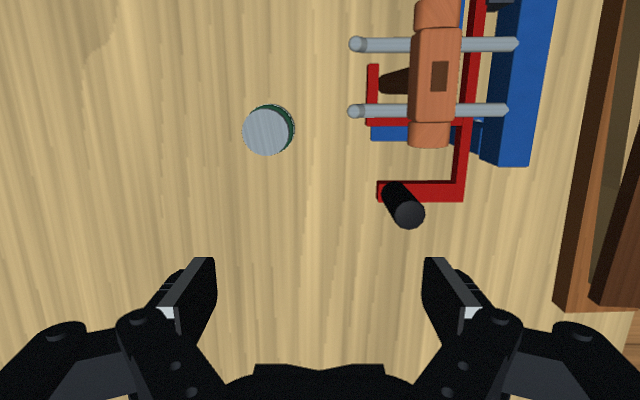

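Wrist view: the knob top is at about (409,215), the copper hammer at (432,75), the shut red arm at (372,95) and the tin at (266,131).

```bash
python3 - <<'E'
from h import *
w=load('wrist1')
print('knob',onplane(w,[[409,215]],.237),'copper spot',onplane(w,[[440,76]],.228), 'prong ctr',onplane(w,[[350,111],[350,44]],.205))
t=load('top1');print('top: knob pix pred',proj(t,[[.530,-.2745,.237]]))
from rig import env; print(env.observe()['position'])
E
```

```text
knob [[ 0.53246033 -0.275973    0.237     ]] copper spot [[ 0.54645767 -0.18681195  0.228     ]] prong ctr [[ 0.49293    -0.20972127  0.205     ]
 [ 0.49131418 -0.16607226  0.205     ]]
top: knob pix pred [[477.6132406  181.56898932]]
[ 0.4728257  -0.27138433  0.280028  ]
```

```bash
python3 -m inch '85 -4 30 0 0; 85 -4 58 0 0; 85 -4 58 20 0; 85 -4 58 50 0; 85 -4 58 75 0; 85 -4 58 77 0; 85 -4 58 77 0'
```

```text
time_s: 3.38
position: [0.5312, -0.2759, 0.2038]
tool_rot: [[-0.01, 1.0, 0.001], [1.0, 0.01, -0.001], [-0.001, 0.001, -1.0]]
ft_force: [0.2, 0.4, 0.9]
grip_width: 0.0847
```

```bash
python3 -m inch '15 0 0 0 0; 15 0 0 0 0; 15 0 0 0 0; 15 0 0 0 0; 15 0 0 0 0; 15 0 0 0 0; 15 -10 0 0 0;15 -20 0 0 0;15 -28 0 0 0; 15 -32 0 0 0' 40; python3 -m inch '15 -2 0 0 0; 15 -4 0 0 0; 15 -4 0 0 0'
```

```text
time_s: 4.62
position: [0.531, -0.3088, 0.2023]
tool_rot: [[-0.009, 1.0, -0.0], [1.0, 0.009, 0.0], [0.0, -0.0, -1.0]]
ft_force: [-0.7, 0.3, -0.1]
grip_width: 0.0149
time_s: 5.0
position: [0.5312, -0.312, 0.2026]
tool_rot: [[-0.009, 1.0, 0.0], [1.0, 0.009, 0.0], [0.0, 0.0, -1.0]]
ft_force: [0.9, -0.2, 0.8]
grip_width: 0.0151
```

```bash
python3 - <<'E'
from h import *
w=snap('wrist',2); cv2.imwrite('pics/w2.png',w['color']);t=snap('top',2);crop(t,350,130,510,230,5,'pics/t2.png');s=snap('side',2);crop(s,260,60,420,180,5,'pics/s2.png')
E
```

```text
(no output)
```

View pics/w2.png

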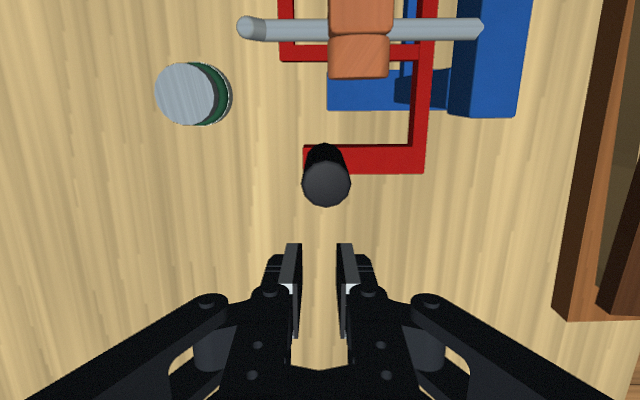

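View pics/t2.png

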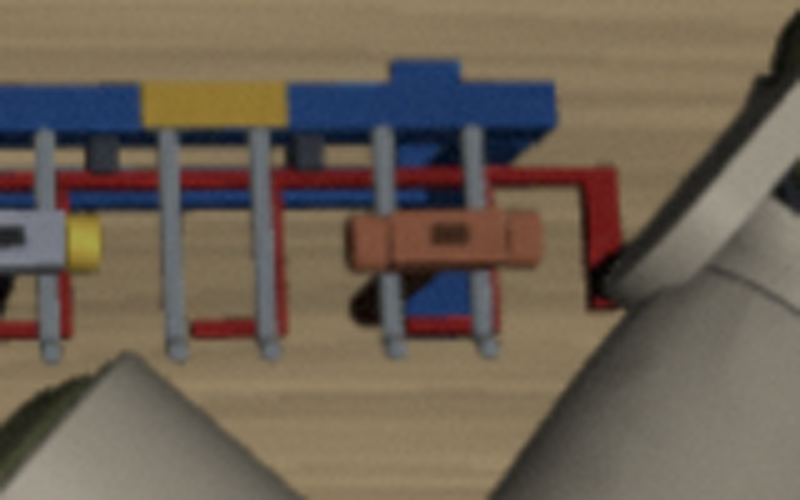

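View pics/s2.png

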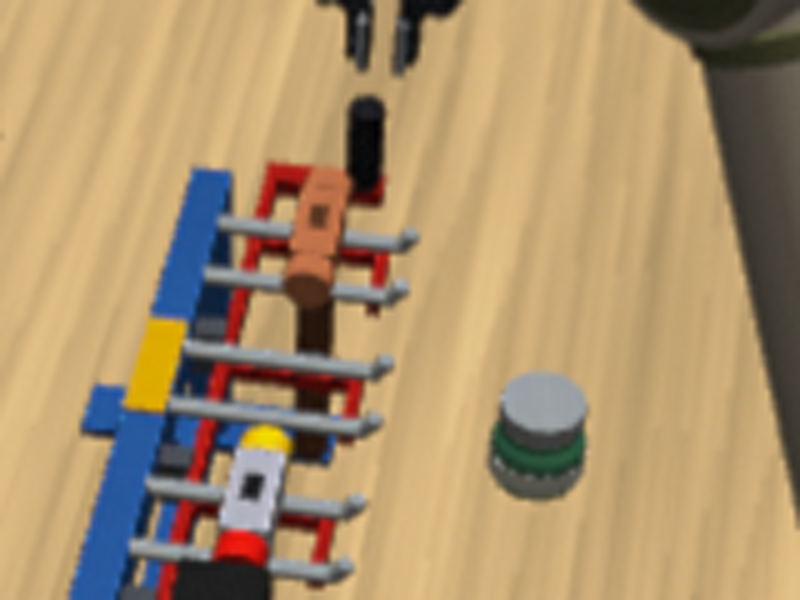

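The wrist view shows the fingers shut on nothing, with the knob at (326,183). Locate it again, and check how the fingers sit relative to the TCP.

```bash
python3 - <<'E'
from h import *
from rig import env
w=load('wrist2'); o=env.observe()
print('knob',onplane(w,[[326,183]],.237), bydepth(w,[[326,185],[293,262],[347,262],[293,245]]).round(4))
s=load('side2'); print('side knob',onplane(s,[[260+367/5,60+105/5]],.237))
T=o['position'];R=o['tool_rot']
print('TCP px',proj(w,[T,T-.019*R[:,2]]), T)
E
```

```text
knob [[ 0.53274528 -0.27537943  0.237     ]] [[ 0.5327 -0.2759  0.2384]
 [ 0.5201 -0.2999  0.2626]
 [ 0.5407 -0.3001  0.2618]
 [ 0.519  -0.3001  0.2467]]
side knob [[ 0.53361598 -0.27424512  0.237     ]]
TCP px [[320.98605139 231.59663363]
 [321.17968854 245.9649133 ]] [ 0.53119221 -0.311891    0.20258797]
```

```bash
python3 - <<'E'
from h import *
from rig import env
w=load('wrist2');s=load('side2'); o=env.observe(); T=o['position'];R=o['tool_rot']
print('side px tcp',proj(s,[T,T-.019*R[:,2],T+[.0,0,.04]]), 'in crop',(proj(s,[T,T+[0,0,.04]])-[260,60])*5)
for v in range(236,300,6):
    print(v,[bydepth(w,[[u,v]])[0].round(3).tolist() for u in (290,298,320,342,350)])
E
python3 -m inch '15 0 0 0 0'; python3 -c "
from rig import env;o=env.observe();print(o['q'],o['position'])"
```

```text
side px tcp [[335.74651027  82.59688952]
 [336.03951225  77.33328329]
 [336.37006206  71.38947229]] in crop [[378.73255135 112.98444761]
 [381.85031028  56.94736143]]
236 [[0.497, -0.399, 0.002], [0.506, -0.4, 0.001], [0.532, -0.4, 0.001], [0.558, -0.399, 0.001], [0.567, -0.399, 0.001]]
242 [[0.497, -0.407, 0.002], [0.506, -0.407, 0.001], [0.532, -0.407, 0.002], [0.558, -0.407, 0.002], [0.568, -0.407, 0.001]]
248 [[0.518, -0.299, 0.251], [0.521, -0.3, 0.25], [0.532, -0.414, 0.003], [0.54, -0.3, 0.25], [0.543, -0.3, 0.25]]
254 [[0.518, -0.3, 0.255], [0.522, -0.3, 0.255], [0.532, -0.422, 0.002], [0.539, -0.3, 0.256], [0.542, -0.299, 0.256]]
260 [[0.519, -0.3, 0.261], [0.522, -0.3, 0.261], [0.532, -0.43, 0.003], [0.539, -0.3, 0.261], [0.542, -0.3, 0.261]]
266 [[0.519, -0.3, 0.266], [0.522, -0.3, 0.266], [0.533, -0.438, 0.002], [0.539, -0.3, 0.266], [0.542, -0.3, 0.265]]
272 [[0.52, -0.3, 0.27], [0.522, -0.301, 0.268], [0.533, -0.446, 0.002], [0.538, -0.299, 0.271], [0.541, -0.3, 0.27]]
278 [[0.52, -0.3, 0.274], [0.522, -0.303, 0.269], [0.533, -0.455, 0.001], [0.538, -0.3, 0.275], [0.541, -0.3, 0.275]]
284 [[0.52, -0.3, 0.278], [0.522, -0.305, 0.27], [0.533, -0.464, 0.0], [0.538, -0.301, 0.277], [0.54, -0.3, 0.278]]
290 [[0.52, -0.302, 0.279], [0.522, -0.307, 0.271], [0.533, -0.471, 0.002], [0.538, -0.302, 0.278], [0.54, -0.299, 0.284]]
296 [[0.52, -0.304, 0.28], [0.522, -0.31, 0.27], [0.533, -0.48, 0.001], [0.538, -0.304, 0.279], [0.54, -0.299, 0.287]]
time_s: 5.28
position: [0.5312, -0.3119, 0.2026]
tool_rot: [[-0.009, 1.0, 0.0], [1.0, 0.009, -0.0], [-0.0, 0.0, -1.0]]
ft_force: [-0.2, -0.4, -0.2]
grip_width: 0.0152
[-4.14185043e+01  2.83175363e+01  6.21777002e+01 -1.37495752e-03
  8.95004858e+01 -4.19627033e+01] [ 0.531188   -0.31193152  0.20259817]
```

```bash
python3 - <<'E'
from h import *
s=load('side2');w=load('wrist2');C=cloud(s)
print('wrist cam centre',-w['R'].T@w['t'])
crop(s,310,50,360,90,14,'pics/s2f.png')
for v in range(66,80): print(v,[(u,C[v,u].round(3).tolist()) for u in (332,333,340,341)])
s0=load('side0')
t0=load('top0')
E
```

```text
wrist cam centre [ 0.52940248 -0.23819389  0.3833579 ]
66 [(332, [0.543, -0.302, 0.266]), (333, [0.54, -0.297, 0.271]), (340, [0.52, -0.297, 0.273]), (341, [0.518, -0.306, 0.268])]
67 [(332, [0.543, -0.298, 0.266]), (333, [0.54, -0.298, 0.267]), (340, [0.52, -0.298, 0.27]), (341, [0.518, -0.303, 0.266])]
68 [(332, [0.543, -0.299, 0.262]), (333, [0.54, -0.297, 0.264]), (340, [0.52, -0.3, 0.265]), (341, [0.517, -0.301, 0.264])]
69 [(332, [0.542, -0.296, 0.261]), (333, [0.54, -0.302, 0.257]), (340, [0.52, -0.299, 0.262]), (341, [0.518, -0.308, 0.256])]
70 [(332, [0.543, -0.301, 0.254]), (333, [0.54, -0.303, 0.253]), (340, [0.519, -0.298, 0.259]), (341, [0.517, -0.305, 0.254])]
71 [(332, [0.542, -0.3, 0.251]), (333, [0.54, -0.303, 0.249]), (340, [0.519, -0.299, 0.256]), (341, [0.517, -0.301, 0.254])]
72 [(332, [0.542, -0.299, 0.248]), (333, [0.54, -0.303, 0.246]), (340, [0.519, -0.299, 0.252]), (341, [0.517, -0.301, 0.251])]
73 [(332, [0.542, -0.298, 0.246]), (333, [0.541, -0.31, 0.237]), (340, [0.519, -0.297, 0.25]), (341, [0.517, -0.306, 0.243])]
74 [(332, [0.542, -0.297, 0.243]), (333, [0.58, -0.618, -0.003]), (340, [0.518, -0.295, 0.248]), (341, [0.55, -0.617, 0.002])]
75 [(332, [0.581, -0.603, 0.003]), (333, [0.578, -0.607, 0.001]), (340, [0.518, -0.298, 0.242]), (341, [0.55, -0.613, 0.001])]
76 [(332, [0.581, -0.6, 0.001]), (333, [0.578, -0.605, -0.002]), (340, [0.553, -0.61, -0.002]), (341, [0.549, -0.611, -0.003])]
77 [(332, [0.58, -0.594, 0.001]), (333, [0.577, -0.599, -0.002]), (340, [0.553, -0.608, -0.005]), (341, [0.549, -0.605, -0.002])]
78 [(332, [0.58, -0.596, -0.004]), (333, [0.576, -0.592, -0.001]), (340, [0.551, -0.6, -0.003]), (341, [0.547, -0.589, 0.006])]
79 [(332, [0.539, -0.282, 0.237]), (333, [0.537, -0.291, 0.23]), (340, [0.55, -0.592, -0.002]), (341, [0.546, -0.588, 0.002])]
```

View pics/s2f.png

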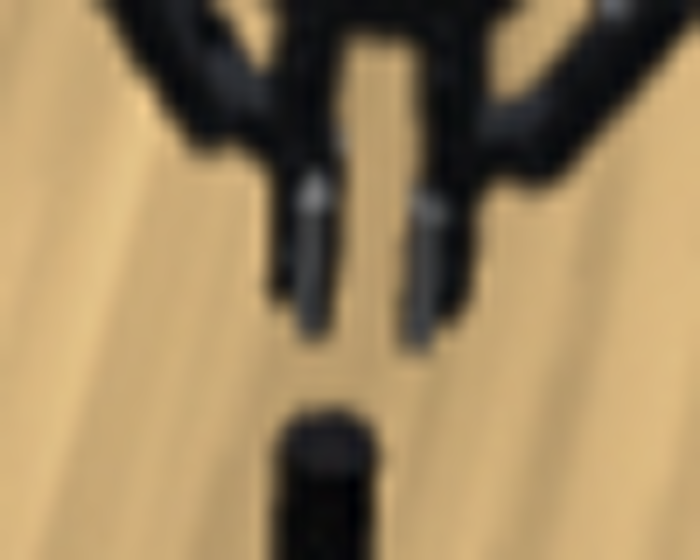

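Two independent cameras agree that the real fingertips sit about 42 mm higher than the reported TCP implies; x and y agree. The fingers therefore closed just above the knob. I'll use tip z ≈ TCP z + 0.042 and check it as I descend.

```bash
python3 -m inch '60 0 0 -5 0; 60 0 0 -5 0; 60 0 0 -5 0; 60 20 1 -5 0; 60 36 1 -5 0; 60 36 1 15 0; 60 36 1 30 0; 60 36 1 40 0; 60 36 1 40 0'
python3 - <<'E'
from h import *
w=snap('wrist',3); cv2.imwrite('pics/w3.png',w['color']);s=snap('side',3);crop(s,280,50,380,125,8,'pics/s3.png')
E
```

```text
time_s: 6.4
position: [0.5316, -0.2758, 0.1619]
tool_rot: [[-0.009, 1.0, -0.001], [1.0, 0.009, 0.001], [0.001, -0.001, -1.0]]
ft_force: [0.3, 0.2, 0.1]
grip_width: 0.06
```

View pics/w3.png

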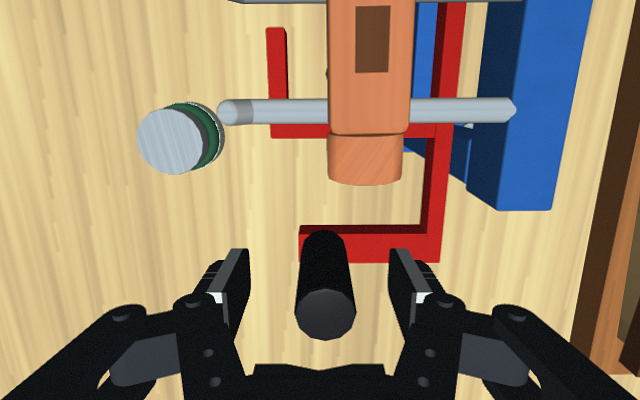

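View pics/s3.png

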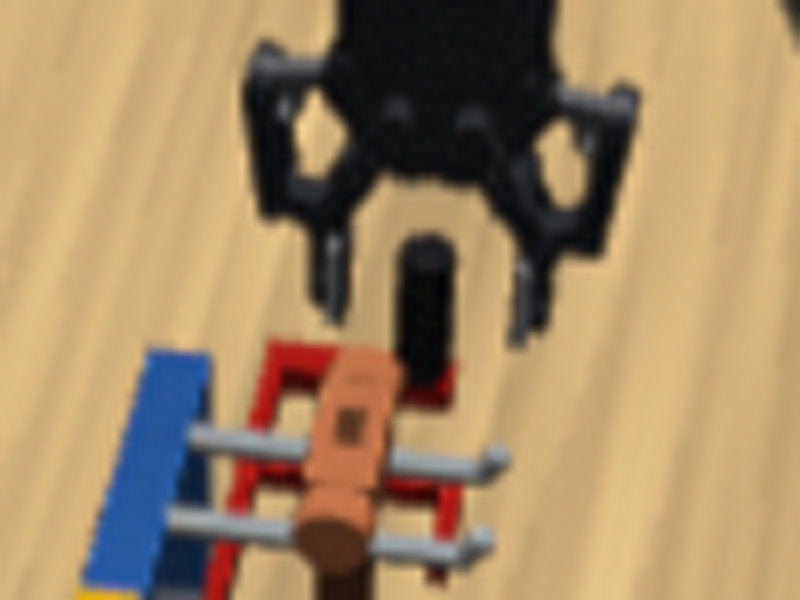

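The fingers now straddle the knob (wrist px (325,310); side crop shows it between the pads). Pinch it and slide.

```bash
python3 -m inch '15 0 0 0 0; 15 0 0 0 0; 15 0 0 0 0; 15 0 0 0 0; 15 0 0 0 0; 15 0 0 0 0' 40; python3 -m inch '15 -8 0 0 0;15 -16 0 0 0;15 -24 0 0 0; 15 -30 0 0 0; 15 -30 0 0 0'
```

```text
time_s: 7.25
position: [0.534, -0.2763, 0.1633]
tool_rot: [[-0.01, 1.0, 0.005], [1.0, 0.01, -0.001], [-0.001, 0.005, -1.0]]
ft_force: [10.5, 0.1, 0.1]
grip_width: 0.0212
time_s: 7.88
position: [0.5344, -0.3067, 0.1633]
tool_rot: [[-0.01, 1.0, 0.006], [1.0, 0.01, -0.002], [-0.002, 0.006, -1.0]]
ft_force: [12.2, -1.7, -0.1]
grip_width: 0.0212
```

```bash
python3 -m inch '15 -4 3 0 0;15 -6 3 0 0; 15 -6 3 0 0';python3 -m inch '15 -2 0 0 0;15 -2 0 0 0'; python3 -m inch '15 -2 0 0 0;15 -2 0 0 0'
```

```text
time_s: 8.25
position: [0.5344, -0.3124, 0.1632]
tool_rot: [[-0.009, 1.0, -0.001], [1.0, 0.009, -0.001], [-0.001, -0.001, -1.0]]
ft_force: [-4.6, 0.0, 4.6]
grip_width: 0.021
time_s: 8.5
position: [0.5343, -0.3135, 0.1632]
tool_rot: [[-0.009, 1.0, -0.002], [1.0, 0.009, 0.001], [0.001, -0.002, -1.0]]
ft_force: [-5.4, 3.1, 5.9]
grip_width: 0.0209
time_s: 8.75
position: [0.5343, -0.3134, 0.1632]
tool_rot: [[-0.01, 1.0, -0.002], [1.0, 0.01, 0.005], [0.005, -0.002, -1.0]]
ft_force: [-7.1, 13.1, 8.4]
grip_width: 0.021
```

```bash
python3 -m inch '15 -2 0 0 0;15 -2 0 0 0'
```

```text
time_s: 9.0
position: [0.5342, -0.3133, 0.1631]
tool_rot: [[-0.012, 1.0, -0.003], [1.0, 0.012, 0.008], [0.008, -0.003, -1.0]]
ft_force: [-7.7, 21.3, 9.9]
grip_width: 0.0209
```

The bar reached its stop: about 37 mm of travel, with the force then climbing. Ease off, release and rise.

```bash
python3 -m inch '15 4 0 0 0; 15 4 0 0 0; 50 4 0 0 0; 50 4 0 0 0; 50 4 0 0 0;50 4 0 -40 0; 50 4 0 -80 0; 50 4 0 -110 0; 50 4 0 -110 0'
python3 - <<'E'
from h import *
w=snap('wrist',4); cv2.imwrite('pics/w4.png',w['color']);t=snap('top',4);crop(t,270,130,510,220,3.3,'pics/t4.png')
print(-w['R'].T@w['t'])
E
```

```text
time_s: 10.12
position: [0.5358, -0.3145, 0.2748]
tool_rot: [[-0.009, 1.0, 0.004], [1.0, 0.009, -0.003], [-0.003, 0.004, -1.0]]
ft_force: [0.6, 0.4, -1.3]
grip_width: 0.0499
[ 0.53334657 -0.24012857  0.45535512]
```

View pics/w4.png

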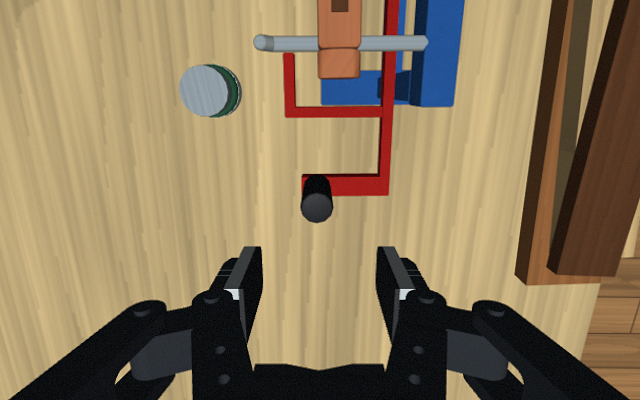

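View pics/t4.png

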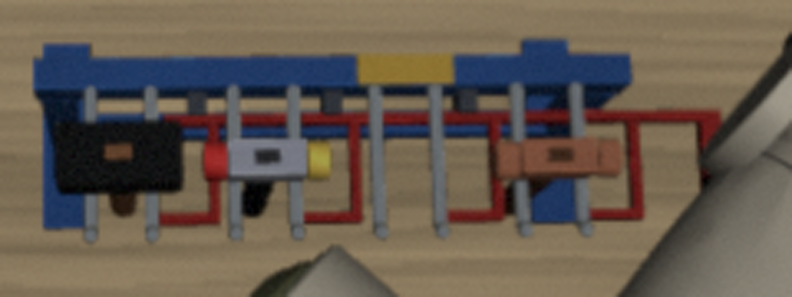

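The lock bar is open (top crop: red arms beside the mouths, empty fork mouth clear at about (410,230)). Next, look at the empty fork on the way past.

```bash
python3 -m inch '50 40 0 -20 0; 50 80 0 -20 0; 50 120 0 -20 0; 50 150 0 -20 0; 50 155 0 -20 0; 50 155 0 -20 0; 50 155 0 -20 0'
python3 - <<'E'
from h import *
w=snap('wrist',5); cv2.imwrite('pics/w5.png',w['color'])
from rig import env; print(env.observe()['position'])
E
```

```text
time_s: 11.1
position: [0.5337, -0.1601, 0.2919]
tool_rot: [[-0.008, 1.0, -0.001], [1.0, 0.008, 0.0], [0.0, -0.001, -1.0]]
ft_force: [0.1, 0.1, 1.0]
grip_width: 0.0499
[ 0.5337052  -0.16002909  0.29200234]
```

View pics/w5.png

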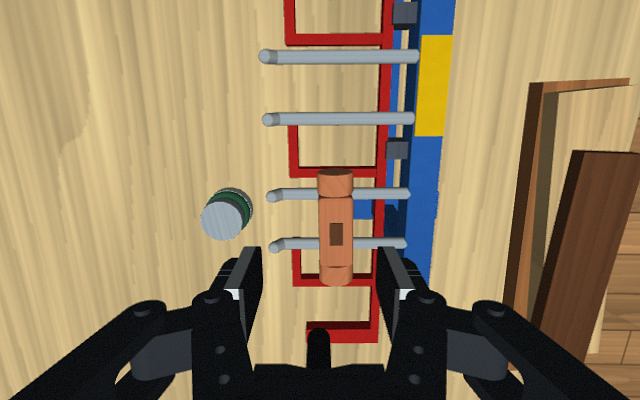

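Wrist view: the empty fork's prongs are at rows 57 and 119 (tips at u ≈ 266), with the yellow plate behind at (434,85) and the copper hammer's spot at (336,233).

```bash
python3 - <<'E'
from h import *
w=load('wrist5')
A=onplane(w,[[300,57],[400,57],[300,119.5],[400,119],[300,193],[390,193],[300,244],[390,243]],.195);print('prongs',A.round(4))
print('tips',onplane(w,[[260,56],[263,120],[268,196],[270,246]],.203).round(4))
print('copper',onplane(w,[[336,233]],.228),onplane(w,[[319,200],[354,200],[319,250],[353,250]],.228).round(4),onplane(w,[[336,286],[336,169]],.214))
m=(w['color'][...,2].astype(int)>170)&(w['color'][...,1]>150)&(w['color'][...,0]<80)
v,u=np.where(m); print('plate',np.median(onplane(w,np.c_[u,v],.2),0),onplane(w,np.c_[u,v],.2).min(0),onplane(w,np.c_[u,v],.2).max(0))
E
```

```text
prongs [[ 0.5176 -0.0612  0.195 ]
 [ 0.5912 -0.0607  0.195 ]
 [ 0.5173 -0.1063  0.195 ]
 [ 0.5946 -0.1052  0.195 ]
 [ 0.5169 -0.1654  0.195 ]
 [ 0.5909 -0.1648  0.195 ]
 [ 0.5166 -0.211   0.195 ]
 [ 0.5939 -0.2094  0.195 ]]
tips [[ 0.4894 -0.0616  0.203 ]
 [ 0.4899 -0.1063  0.203 ]
 [ 0.4917 -0.1659  0.203 ]
 [ 0.4919 -0.2095  0.203 ]]
copper [[ 0.54551861 -0.18700013  0.228     ]] [[ 0.5325 -0.1612  0.228 ]
 [ 0.5581 -0.161   0.228 ]
 [ 0.5329 -0.2011  0.228 ]
 [ 0.5588 -0.2008  0.228 ]] [[ 0.54734818 -0.24015216  0.214     ]
 [ 0.54511097 -0.14103389  0.214     ]]
plate [ 0.6160277  -0.07948658  0.2       ] [ 0.60464391 -0.11683042  0.2       ] [ 0.62742868 -0.04640015  0.2       ]
```

Seat ≈ (0.545, -0.0835). On to the hammer.

```bash
python3 -m inch '50 50 0 0 0; 50 100 0 0 0; 50 150 0 0 0; 50 200 0 0 0; 50 250 0 0 0; 50 300 -10 0 0; 50 350 -20 0 0; 50 400 -30 0 0; 50 440 -36 0 0; 50 450 -36 0 0'; python3 -m inch '50 0 0 0 0; 50 0 0 0 0'
python3 - <<'E'
from h import *
w=snap('wrist',6); cv2.imwrite('pics/w6.png',w['color'])
from rig import env; print(env.observe()['position'])
E
```

```text
time_s: 12.4
position: [0.4934, 0.292, 0.2921]
tool_rot: [[-0.011, 1.0, -0.0], [1.0, 0.011, -0.0], [-0.0, -0.0, -1.0]]
ft_force: [1.0, -0.3, 0.4]
grip_width: 0.0502
time_s: 12.65
position: [0.4941, 0.2894, 0.2924]
tool_rot: [[-0.008, 1.0, -0.0], [1.0, 0.008, -0.0], [-0.0, -0.0, -1.0]]
ft_force: [-1.1, -0.6, 0.6]
grip_width: 0.0501
[0.49403522 0.28937335 0.29255902]
```

View pics/w6.png

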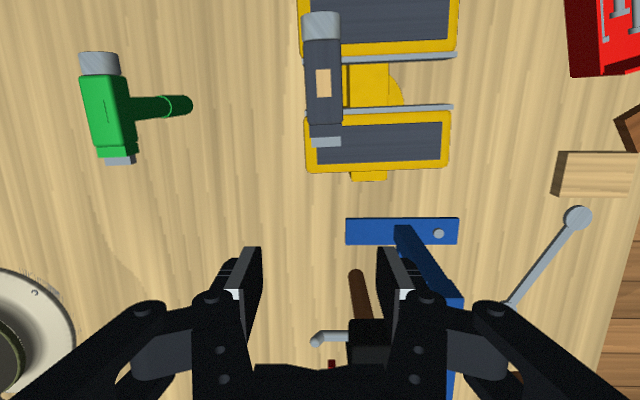

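```bash
python3 - <<'E'
from h import *
w=load('wrist6');C=cloud(w)
crop(w,280,0,480,190,4,'pics/w6c.png')
V,U=np.mgrid[0:400,0:640]
m=(U>290)&(U<350)&(V<160)&(C[...,2]>.208)&(C[...,2]<.228)
m=cv2.morphologyEx(m.astype(np.uint8),cv2.MORPH_OPEN,np.ones((5,5)))
v,u=np.where(m); P=onplane(w,np.c_[u,v],.218)[:,:2]; print(len(P),cv2.minAreaRect((P*1000).astype(np.float32)),'z',np.median(C[...,2][m>0]))
print('spot',onplane(w,[[323,83]],.218))
print('gap beam z',C[85,375],'jaw tops',C[40,400],C[140,400])
E
```

```text
4912 ((494.89007568359375, 369.9530029296875), (25.909805297851562, 88.88470458984375), 3.726973533630371) z 0.21884426418067243
spot [[0.49505747 0.36950615 0.218     ]]
gap beam z [0.5430292  0.37008871 0.13885141] jaw tops [0.55169087 0.40061046 0.191717  ] [0.55746095 0.32731238 0.19076846]
```

View pics/w6c.png

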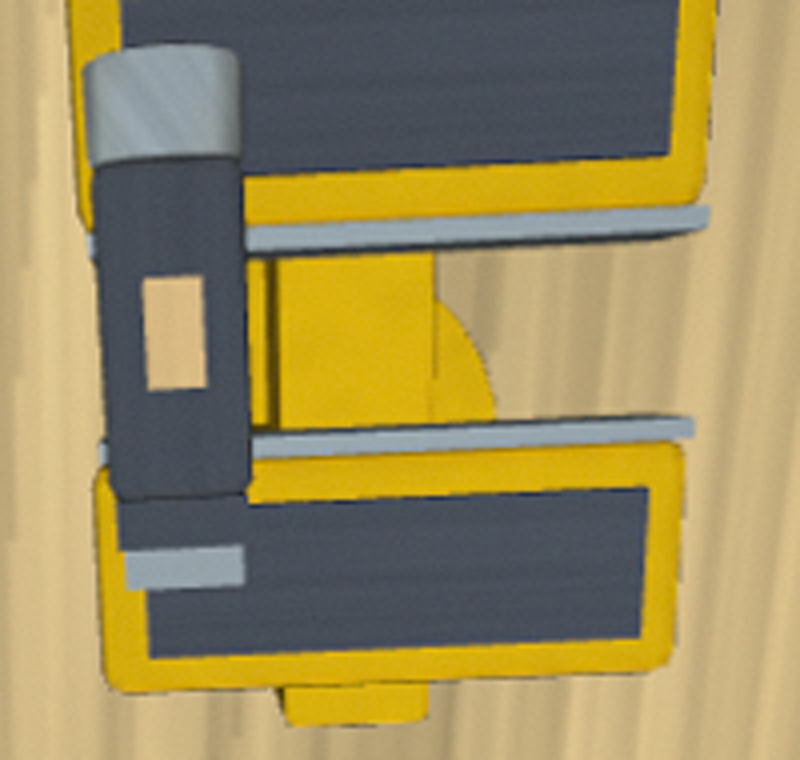

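This is the hammer: steel head, pale handle end in the head at (323,83), wrapped by the vise gap. The other two heads are green. Descend on it.

```bash
python3 -m inch '50 40 2 0 -3.2; 50 80 2 0 -3.2; 50 80 2 0 -3.2; 50 80 2 40 -3.2; 50 80 2 80 -3.2; 50 80 2 110 -3.2; 50 80 2 130 -3.2; 50 80 2 142 -3.2; 50 80 2 146 -3.2; 50 80 2 146 -3.2'
python3 - <<'E'
from h import *
w=snap('wrist',7); cv2.imwrite('pics/w7.png',w['color'])
s=snap('side',7);crop(s,230,220,350,340,5,'pics/s7.png')
E
```

```text
time_s: 13.95
position: [0.4951, 0.3705, 0.1471]
tool_rot: [[-0.065, 0.998, 0.001], [0.998, 0.065, 0.0], [0.0, 0.001, -1.0]]
ft_force: [0.2, 0.6, -0.1]
grip_width: 0.05
```

View pics/w7.png

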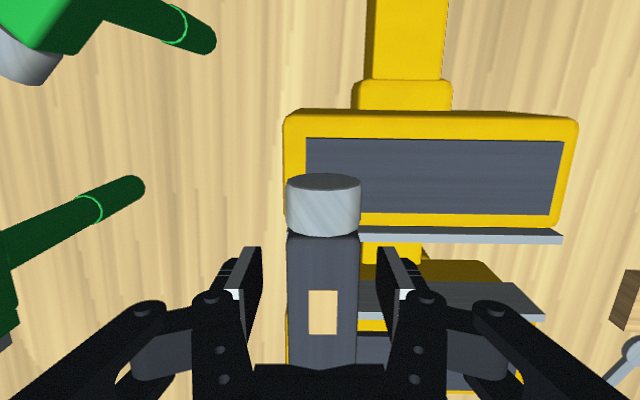

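View pics/s7.png

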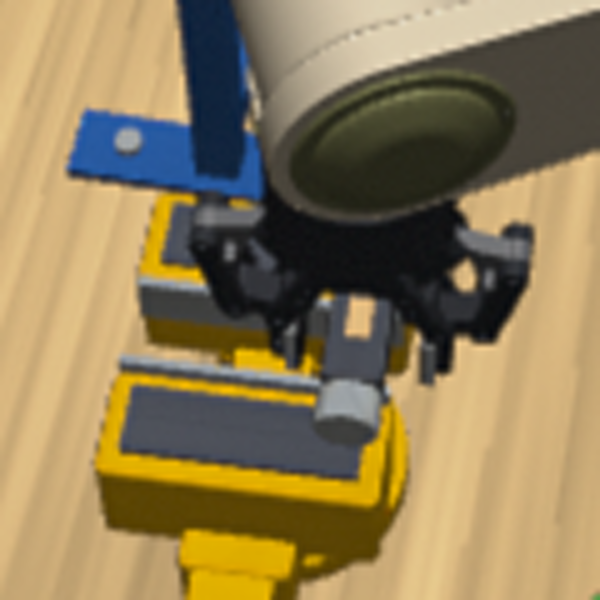

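The head sits centred between the pads (wrist px: pads at 260 and 378, head 287–360). Close.

```bash
python3 -m inch '18 0 0 0 0; 18 0 0 0 0; 18 0 0 0 0; 18 0 0 0 0; 18 0 0 0 0' 70; python3 -m inch '18 0 0 -5 0; 18 0 0 -12 0; 18 0 0 -20 0; 18 0 0 -20 0'
```

```text
time_s: 14.68
position: [0.4953, 0.3709, 0.1474]
tool_rot: [[-0.065, 0.998, 0.002], [0.998, 0.065, 0.001], [0.001, 0.002, -1.0]]
ft_force: [0.8, 1.0, 5.1]
grip_width: 0.0251
time_s: 15.18
position: [0.495, 0.3708, 0.1672]
tool_rot: [[-0.065, 0.998, 0.001], [0.998, 0.065, 0.001], [0.0, 0.001, -1.0]]
ft_force: [-0.4, 0.4, -4.3]
grip_width: 0.0251
```

Holding: 25 mm opening, about 4–5 N of weight. Lift more, then draw the handle out of the open end of the vise towards the robot.

```bash
python3 -m inch '18 0 0 -10 0; 18 0 0 -20 0; 18 0 -15 -20 0; 18 0 -35 -20 0; 18 0 -55 -20 0; 18 0 -72 -20 0; 18 0 -75 -20 0; 18 0 -75 -20 0'
python3 - <<'E'
from h import *
w=snap('wrist',8); cv2.imwrite('pics/w8.png',w['color'])
s=snap('side',8);crop(s,230,200,400,340,4.5,'pics/s8.png')
E
```

```text
time_s: 16.18
position: [0.4204, 0.3659, 0.187]
tool_rot: [[-0.065, 0.998, 0.001], [0.998, 0.065, 0.0], [0.0, 0.001, -1.0]]
ft_force: [0.2, -0.2, -3.8]
grip_width: 0.0252
```

View pics/s8.png

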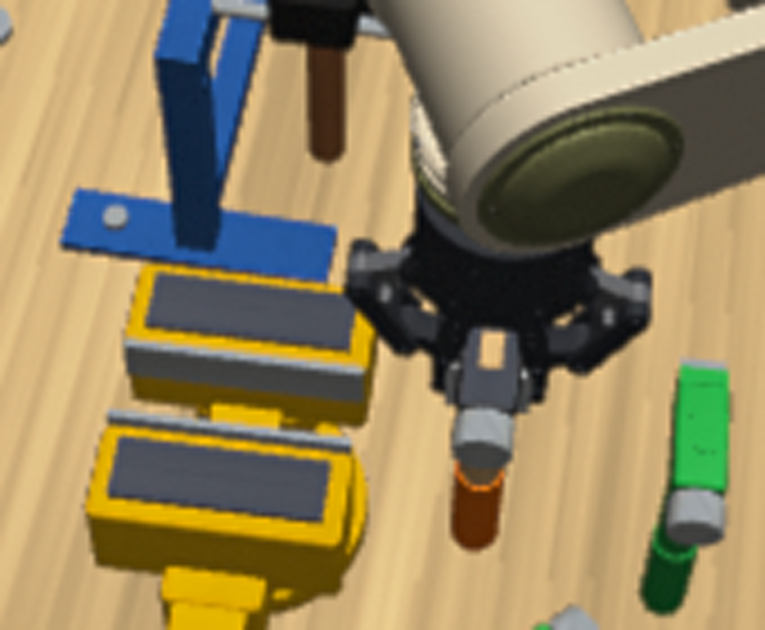

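The hammer is clear of the vise, with its orange sleeve visible and hanging plumb. Carry it across in front of the rack.

```bash
python3 -m inch '18 -30 -2 0 1; 18 -75 -6 0 2; 18 -125 -10 0 3; 18 -175 -13 0 3; 18 -225 -17 0 3; 18 -275 -21 0 3; 18 -325 -25 0 3; 18 -375 -28 0 3; 18 -420 -32 0 3; 18 -448 -34 0 3'; python3 -m inch '18 0 0 0 0; 18 0 0 0 0'
python3 - <<'E'
from h import *
w=snap('wrist',9); cv2.imwrite('pics/w9.png',w['color'])
t=snap('top',9);crop(t,270,130,510,260,3.3,'pics/t9.png');s=snap('side',9);crop(s,250,60,410,200,5,'pics/s9.png')
from rig import env; print(env.observe()['position'])
E
```

```text
time_s: 17.52
position: [0.4154, -0.086, 0.1867]
tool_rot: [[-0.011, 1.0, 0.0], [1.0, 0.011, -0.001], [-0.001, 0.0, -1.0]]
ft_force: [0.0, 0.4, -4.3]
grip_width: 0.0251
time_s: 17.77
position: [0.4153, -0.0833, 0.1865]
tool_rot: [[-0.013, 1.0, -0.0], [1.0, 0.013, 0.0], [0.0, -0.0, -1.0]]
ft_force: [-0.6, 0.7, -4.1]
grip_width: 0.0251
[ 0.41527649 -0.08280838  0.18656186]
```

View pics/w9.png

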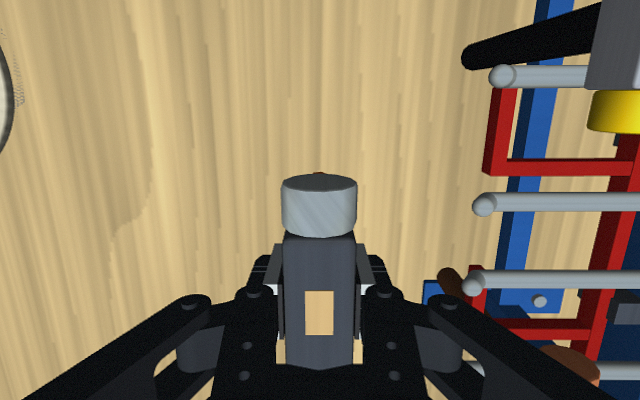

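View pics/t9.png

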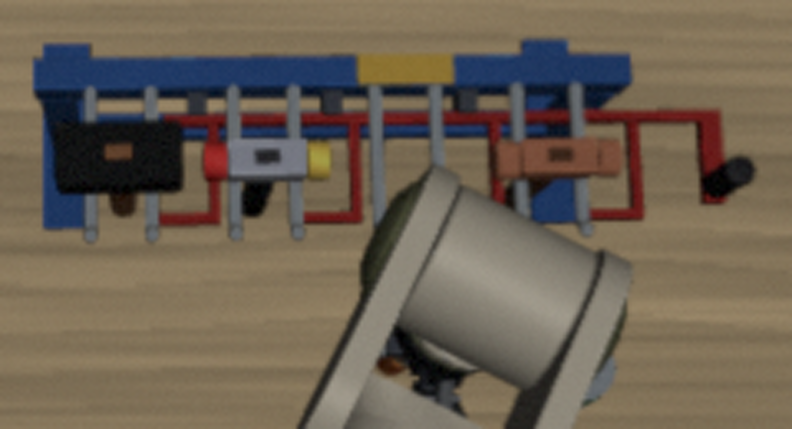

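View pics/s9.png

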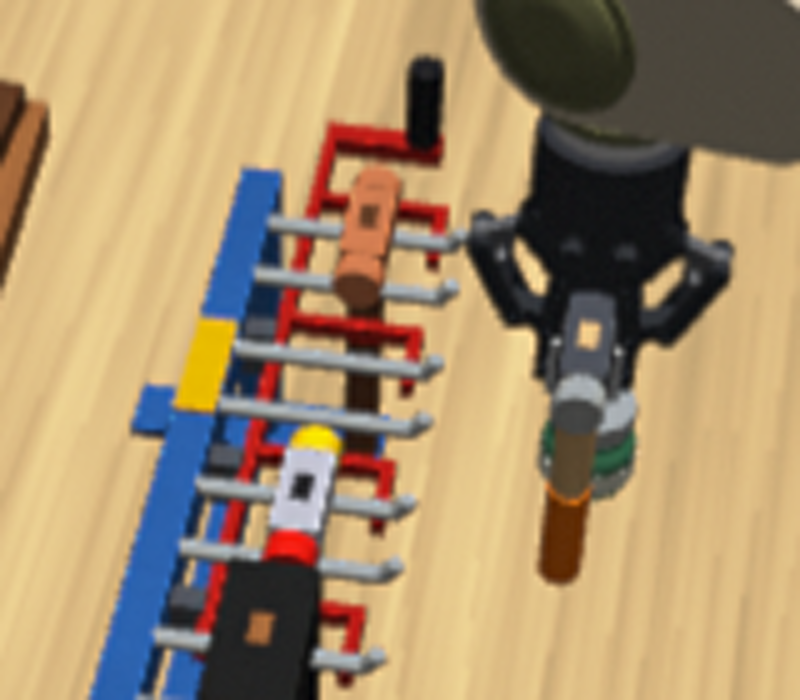

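```bash
python3 - <<'E'
from h import *
w=load('wrist9');C=cloud(w)
print('spot depth',np.median(C[305:320,310:330].reshape(-1,3),0),'top z',np.median(C[250:280,300:340,2]))
zt=np.median(C[250:280,300:340,2])
print('spot',onplane(w,[[319.5,313]],zt)); print('near end edge',onplane(w,[[320,236]],zt), 'cap top ', C[185,320])
print('sides',onplane(w,[[284,240],[283,340],[355,240],[354,340]],zt).round(4))
print('prong lines',onplane(w,[[520,203],[620,203],[510,279],[620,279]],.195).round(4))
s=load('side9');print('side spot',onplane(s,[[250+590/5,60+334/5]],zt)); 
E
```

```text
spot depth [ 0.41428237 -0.0843599   0.25922011] top z 0.2585494883945415
spot [[ 0.41444115 -0.08521652  0.25854949]]
near end edge [[ 0.41420354 -0.05546089  0.25854949]] cap top  [ 0.41399605 -0.03954867  0.2519913 ]
sides [[ 0.4021 -0.0571  0.2585]
 [ 0.4012 -0.0968  0.2585]
 [ 0.426  -0.0567  0.2585]
 [ 0.4273 -0.0965  0.2585]]
prong lines [[ 0.5171 -0.0626  0.195 ]
 [ 0.5676 -0.0619  0.195 ]
 [ 0.5192 -0.1062  0.195 ]
 [ 0.5787 -0.1052  0.195 ]]
side spot [[ 0.41446582 -0.082318    0.25854949]]
```

The handle axis is at (0.4144,-0.085) and the fork mid at y ≈ -0.084, both in the same view; the seat is 130 mm further in. Head underside ≈ 0.230, clear of the 0.208 tips.

```bash
python3 -m inch '18 1 10 0 0; 18 1 30 0 0; 18 1 50 0 0; 18 1 70 0 0; 18 1 90 0 0; 18 1 110 0 0; 18 1 125 0 0; 18 1 130 0 0; 18 1 130 0 0;18 1 130 0 0'
python3 - <<'E'
from h import *
w=snap('wrist',10); cv2.imwrite('pics/w10.png',w['color']);s=snap('side',10);crop(s,250,60,410,200,5,'pics/s10.png')
C=cloud(w);zt=np.median(C[250:280,300:340,2]);print(zt,onplane(w,[[319.5,313]],zt))
E
```

```text
time_s: 19.18
position: [0.5448, -0.0807, 0.1866]
tool_rot: [[-0.013, 1.0, -0.0], [1.0, 0.013, 0.0], [0.0, -0.0, -1.0]]
ft_force: [0.2, -0.4, -3.9]
grip_width: 0.0251
0.2585782091129064 [[ 0.54397472 -0.08258415  0.25857821]]
```

View pics/w10.png

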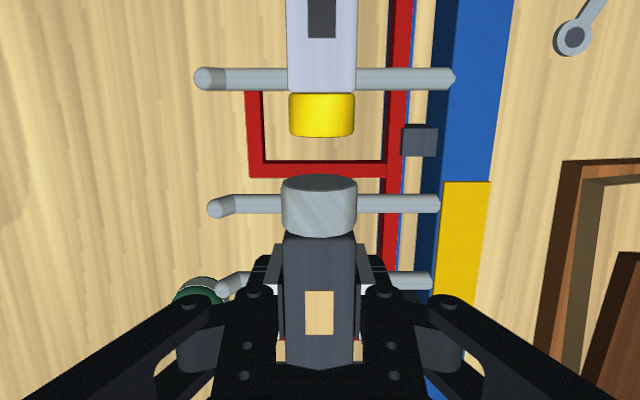

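View pics/s10.png

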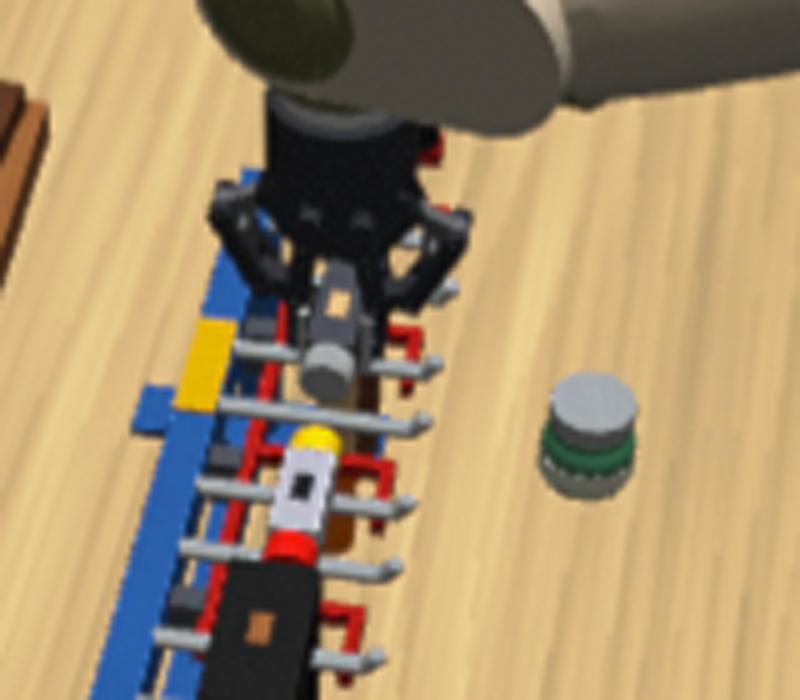

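The handle is between the prongs (wrist px rows 204 and 281) and well behind the upturned tips. Lower it slowly.

```bash
python3 -m inch '18 -1 0 5 0; 18 -1 0 12 0; 18 -1 0 19 0; 18 -1 0 24 0; 18 -1 0 26 0; 18 -1 0 26 0'; python3 -m inch '18 0 0 1.5 0; 18 0 0 3 0; 18 0 0 3 0';python3 -m inch '18 0 0 1 0; 18 0 0 1.5 0; 18 0 0 1.5 0'
```

```text
time_s: 20.02
position: [0.5452, -0.0818, 0.1605]
tool_rot: [[-0.013, 1.0, -0.0], [1.0, 0.013, 0.0], [0.0, -0.0, -1.0]]
ft_force: [-0.4, 0.5, -3.4]
grip_width: 0.0251
time_s: 20.4
position: [0.5452, -0.0819, 0.1575]
tool_rot: [[-0.013, 1.0, 0.0], [1.0, 0.013, 0.0], [0.0, 0.0, -1.0]]
ft_force: [0.4, 0.3, -4.1]
grip_width: 0.0251
time_s: 20.78
position: [0.5453, -0.0819, 0.1573]
tool_rot: [[-0.013, 1.0, 0.001], [1.0, 0.013, -0.001], [-0.001, 0.001, -1.0]]
ft_force: [-3.3, 0.7, 5.7]
grip_width: 0.0252
```

Contact at TCP z 0.1573, exactly 10 mm above the vise-grip height, so the head is on the prongs. Ease off and release.

```bash
python3 -m inch '18 0 0 -1 0; 18 0 0 -1 0; 18 0 0 -1 0'; python3 -m inch '28 0 0 0 0; 34 0 0 0 0; 46 0 0 0 0; 46 0 0 0 0'
python3 - <<'E'
from h import *
w=snap('wrist',11); cv2.imwrite('pics/w11.png',w['color']);s=snap('side',11);crop(s,250,60,410,200,5,'pics/s11.png')
E
```

```text
time_s: 21.15
position: [0.5453, -0.0819, 0.1573]
tool_rot: [[-0.013, 1.0, 0.0], [1.0, 0.013, -0.0], [-0.0, 0.0, -1.0]]
ft_force: [-1.8, 0.4, 2.8]
grip_width: 0.0254
time_s: 21.65
position: [0.5452, -0.0819, 0.157]
tool_rot: [[-0.013, 1.0, 0.0], [1.0, 0.013, 0.0], [0.0, 0.0, -1.0]]
ft_force: [0.5, 0.9, -0.2]
grip_width: 0.0455
```

View pics/w11.png

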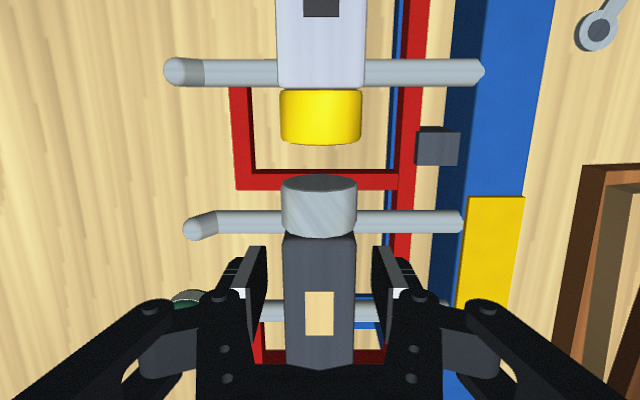

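View pics/s11.png

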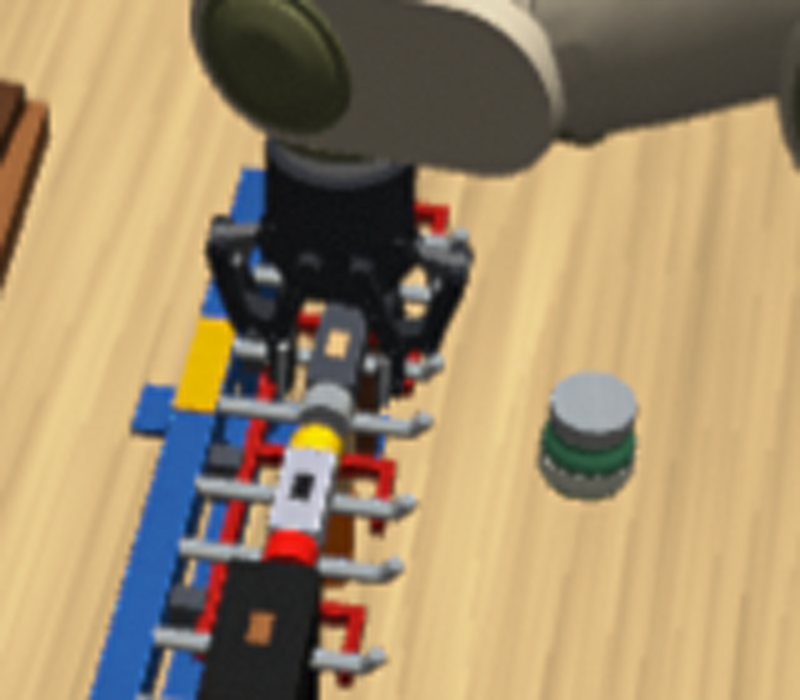

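The hammer stays level on the prongs, released, with the pads clear. Rise straight up, then go to the knob.

```bash
python3 -m inch '46 0 0 -15 0; 46 0 0 -40 0; 50 0 0 -80 0; 50 0 0 -120 0; 50 -40 -3 -120 0; 50 -90 -8 -120 0; 50 -140 -10 -120 0; 50 -190 -12 -120 0; 50 -231 -14 -120 0; 50 -231 -14 -120 0'; python3 -m inch '50 0 0 0 0'
python3 - <<'E'
from h import *
from rig import env
t=snap('top',12);crop(t,270,130,510,220,3.3,'pics/t12.png')
w=snap('wrist',12); cv2.imwrite('pics/w12.png',w['color']);print(env.observe()['position'])
E
```

```text
time_s: 23.0
position: [0.5335, -0.3155, 0.2759]
tool_rot: [[-0.009, 1.0, -0.001], [1.0, 0.009, 0.001], [0.001, -0.001, -1.0]]
ft_force: [0.1, 0.2, -0.1]
grip_width: 0.0499
time_s: 23.12
position: [0.5342, -0.3124, 0.277]
tool_rot: [[-0.013, 1.0, -0.0], [1.0, 0.013, 0.0], [0.0, -0.0, -1.0]]
ft_force: [-0.1, -0.0, 0.8]
grip_width: 0.0501
[ 0.53437474 -0.31188051  0.27739825]
```

View pics/t12.png

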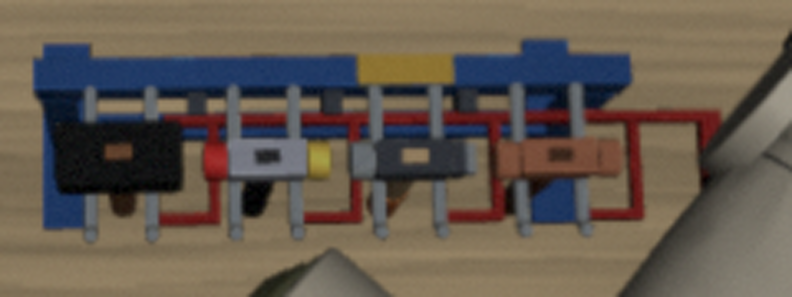

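View pics/w12.png

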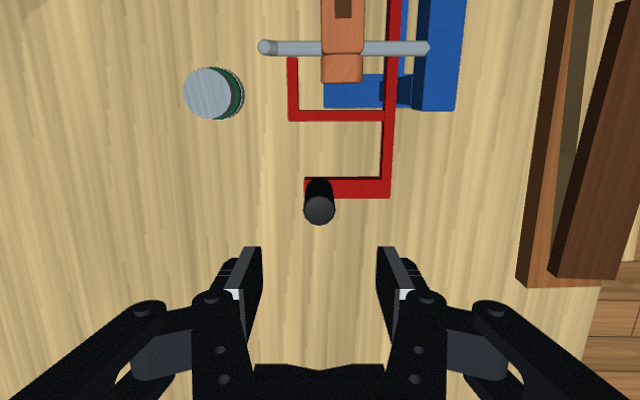

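The hammer hangs in line with its neighbours (top crop (415,157)). The knob is between the fingers; descend, pinch and slide it shut.

```bash
python3 -m inch '50 -1 0 40 0; 50 -1 0 80 0; 50 -1 0 105 0; 50 -1 0 115 0; 50 -1 0 115 0'; python3 -m inch '15 0 0 0 0; 15 0 0 0 0; 15 0 0 0 0; 15 0 0 0 0; 15 0 0 0 0' 40;  python3 -m inch '15 8 0 0 0;15 16 0 0 0;15 24 0 0 0; 15 32 0 0 0; 15 36 0 0 0; 15 36 0 0 0'
```

```text
time_s: 23.85
position: [0.5344, -0.3136, 0.1624]
tool_rot: [[-0.014, 1.0, 0.0], [1.0, 0.014, -0.0], [-0.0, 0.0, -1.0]]
ft_force: [0.3, -0.4, -0.3]
grip_width: 0.0497
time_s: 24.48
position: [0.5345, -0.3142, 0.1633]
tool_rot: [[-0.013, 1.0, 0.002], [1.0, 0.013, -0.001], [-0.001, 0.002, -1.0]]
ft_force: [-0.9, 0.7, 6.0]
grip_width: 0.0212
time_s: 25.22
position: [0.5339, -0.2781, 0.1634]
tool_rot: [[-0.013, 1.0, 0.002], [1.0, 0.013, -0.001], [-0.001, 0.002, -1.0]]
ft_force: [-1.7, 1.4, 6.3]
grip_width: 0.0211
```

```bash
python3 -m inch '15 2 0 0 0; 15 3 0 0 0; 15 3 0 0 0'; python3 -m inch '15 1.5 0 0 0;15 1.5 0 0 0'; python3 -m inch '15 1.5 0 0 0;15 1.5 0 0 0'
```

```text
time_s: 25.6
position: [0.5339, -0.2757, 0.1633]
tool_rot: [[-0.013, 1.0, 0.002], [1.0, 0.013, -0.002], [-0.002, 0.002, -1.0]]
ft_force: [-1.4, -0.8, 5.9]
grip_width: 0.0209
time_s: 25.85
position: [0.5339, -0.2743, 0.1633]
tool_rot: [[-0.013, 1.0, 0.002], [1.0, 0.013, -0.002], [-0.002, 0.002, -1.0]]
ft_force: [-0.9, -1.2, 6.4]
grip_width: 0.0211
time_s: 26.1
position: [0.5339, -0.2743, 0.1634]
tool_rot: [[-0.012, 1.0, 0.002], [1.0, 0.012, -0.005], [-0.005, 0.002, -1.0]]
ft_force: [-1.6, -7.9, 4.6]
grip_width: 0.0212
```

It stopped at the shut end after 40 mm of travel (force up, no motion). Ease off, release, rise and check.

```bash
python3 -m inch '15 -1 0 0 0; 15 -1 0 0 0; 50 -1 0 0 0; 50 -1 0 0 0; 50 -1 0 0 0;50 -1 0 -40 0; 50 -1 0 -80 0; 50 -1 0 -110 0; 50 -60 -40 -110 0; 50 -60 -80 -110 0'; python3 -m inch '50 -30 -50 0 0; 50 -30 -100 0 0; 50 -30 -150 0 0; 50 -30 -150 0 0; 50 -30 -150 0 0'
python3 - <<'E'
from h import *
for n,c in(('top',(270,130,510,270,3.3)),('side',(240,60,410,240,3.3))):
    im=snap(n,13);crop(im,*c,f'pics/{n}13.png')
t=load('top13');C=cloud(t);z=C[...,2];V,U=np.mgrid[0:400,0:640]
def r(n,a,b,c,d,lo,zz):
    m=((U>=a)&(U<c)&(V>=b)&(V<d)&(z>lo)).astype(np.uint8);k,l,st,_=cv2.connectedComponentsWithStats(m);v,u=np.where(l==1+np.argmax(st[1:,4]));P=onplane(t,np.c_[u,v],zz)[:,:2]
    print(n,len(P),np.round(cv2.minAreaRect((P*1000).astype(np.float32)),1) if 0 else cv2.minAreaRect((P*1000).astype(np.float32)),'z',np.median(z[v,u]))
r('copper',416,165,462,190,.215,.228);r('soft',330,165,373,190,.215,.228);r('mallet',280,160,328,195,.22,.24);r('hammer',374,165,415,190,.215,.228);r('knob',462,165,495,200,.225,.237)
r('tin',425,225,465,260,.05,.06)
E
```

```text
time_s: 27.35
position: [0.4535, -0.335, 0.2711]
tool_rot: [[-0.012, 1.0, -0.001], [1.0, 0.012, 0.0], [0.0, -0.001, -1.0]]
ft_force: [0.2, -0.3, -0.6]
grip_width: 0.0499
time_s: 27.98
position: [0.3052, -0.365, 0.2722]
tool_rot: [[-0.013, 1.0, 0.0], [1.0, 0.013, -0.0], [-0.0, 0.0, -1.0]]
ft_force: [0.8, -0.4, -0.3]
grip_width: 0.0496
copper 433 ((542.5812377929688, -186.20651245117188), (28.06427001953125, 91.05397033691406), 2.956176280975342) z 0.22693653356098076
soft 440 ((540.4104614257812, 20.55604362487793), (28.309858322143555, 87.1677474975586), 1.9838379621505737) z 0.2268794460148979
mallet 803 ((539.886962890625, 124.65043640136719), (49.53023147583008, 89.24579620361328), 3.0828449726104736) z 0.23946327847451954
hammer 435 ((540.9563598632812, -83.24140930175781), (26.26180648803711, 89.460205078125), 0.2157132923603058) z 0.22667682005880396
knob 81 ((530.1741943359375, -271.9017333984375), (21.211692810058594, 22.09662437438965), 86.87516784667969) z 0.23606040623829286
tin 330 ((408.31890869140625, -239.69189453125), (50.41554260253906, 52.748680114746094), 87.81517791748047) z 0.06003650454071044
```

View pics/top13.png

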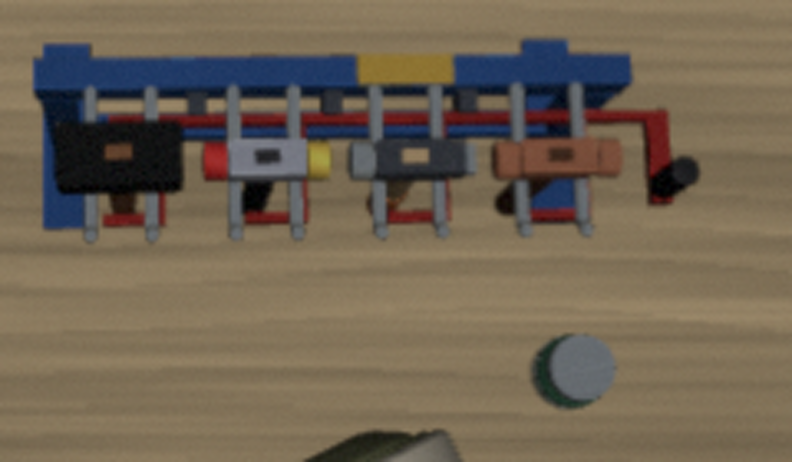

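View pics/side13.png

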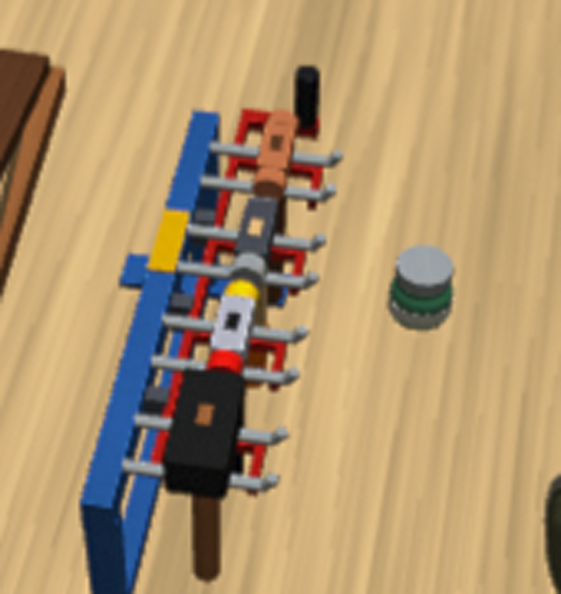

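All measured positions agree, the bar is shut and the arm is clear. Handing in.

```bash
python3 -c "
from rig import env
print(env.close_job())"
```

```text
the job is handed in; nothing more can be done
None
```

I slid the lock bar open to its stop, took the orange-sleeved hammer out of the vise and lowered it onto the empty fork. Then I let go, slid the bar shut to its stop (40 mm of travel) and handed in at about 28 s.

- **Last checks:** the hammer head sits level across both prongs, in line with its neighbours and about where the seat should be. The neighbouring tools and the tin measure within about 1–1.5 mm of where they started. The shut arms are across the fork mouths and the arm is clear.
- **First pinch missed:** the fingertips sit about 42 mm higher than the reported TCP implies, confirmed in two views. My first attempt to grip the knob therefore closed just above it and touched nothing. I corrected for this in every later grasp.
- **Camera disagreement:** the top camera reads x about 3–4 mm smaller than the wrist camera and the actual grips did, so I relied on the wrist camera for x.

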